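Lock up the caddy's drop handle and pack the caddy in its crate

TASK

Closing time: pack the open wooden craft caddy away. Swing its folded handle up until it snaps past its spring catches and stays locked upright by itself when you let go; only then take the caddy by the handle, carry it over and set it down gently, flat and square, on the floor of the slatted crate. Keep the two thread spools and the brooch in the caddy, do not tip it over or knock the figure, the stool and the parasol about, and leave the handle locked upright.

Things in the scene. Friction and masses are not known exactly. Their poses are not given: they have to be found in the camera images.
- caddy: Open plywood craft caddy, 150 mm wide (x) by 180 mm long (y), walls 6 mm and 66 mm high, on 3 mm rubber feet; each end (y = +-90) has a rounded gable 60 mm wide, 122 mm high. 195 mm long over the rivets. 0.95 kg in all: a level push on the grip tips it before the catches give, pressing in and down does not. Origin: centre of its underside; z up; the handle folds to its -x side.
- grip (a point): Middle of the handle's grip, a level wooden bar 16 mm thick, 180 mm long along the caddy's y, 105 mm from a stiff hinge axis 45 mm above the caddy's origin. Folded: 95 mm out to -x, 89 mm high (or some way up), free all round. Locked: upright, 150 mm above the underside, x 0 to -8 mm. From x = -45 mm its side straps ride over spring catches: stiff, then free yet unlocked, then a snap.
- crate: Fixed slatted wooden packing crate, open on top: 206 mm (x) by 256 mm (y) outside, 70 mm high, walls and floor 7 mm; a post 14 mm square stands in each inner corner. Origin: centre of its underside; inner floor 7 mm above. The caddy fits with its long side along the crate's long side, either way round.
- spool_a: Thread spool 24 mm across, 36 mm high, standing in the caddy; origin: centre of its underside.
- spool_b: Second thread spool, 24 mm across, 36 mm high, standing in the caddy; origin: centre of its underside.
- disc_brooch: Round wooden brooch 36 mm across, 12 mm thick, lying in the caddy; origin: centre of its underside.
- tall_figure: Bystander: black carved pair of figures on an oval foot, 45x65 mm, 130 mm high, at the far side; origin: centre of its underside.
- stool: Bystander: miniature three-legged stool, 52 mm across, 40 mm high, on the robot's side; origin: centre of its underside.
- parasol: Bystander: miniature parasol on a foot, 43 mm across, 84 mm high, at the far side; origin: centre of its underside.

How it is judged:
By the outcome, as a careful person would: the job done as asked, in the order asked, and still so for the second after the job is handed in, with the robot touching nothing.
It also fails if it takes over 72 s, if anything falls off the work surface, if the arm or the gripper's body presses on something with over 40 N, if the wrist force passes 120 N, or if a joint passes its speed limit or range.

ROBOT

A 7-joint arm with a two-finger parallel gripper is mounted at the origin on the work surface; the furniture and walls round the work are solid. World frame = base frame: x ahead of the robot, y to its left, z up, the work surface at z = 0. Lengths are in m, angles in degrees, forces in N, time in s.
With the tool pointing down it reaches from about 0.4 to 0.85 m from the base axis. Payload 4.4 kg.
Tool frame: the origin (TCP) lies midway between the tips of the shut fingers; the grasp point (between the pads) lies 19 mm behind it; z points along the fingers, y is the line along which they close (so a half turn about z gives the same grasp; the last joint's range is limited). The gripper opens to 94 mm and grips with 3 to 60 N. Pads are 16 mm wide; open, the fingers measure 119 mm over their backs; the gripper's body (75 mm by 177 mm) begins 78 mm behind the grasp point.
Start: joints at [-70.233, 36.005, 2.206, 86.941, -1.547, 57.084, -1.146], TCP at [0.26, 0.596, 0.205] pointing down, gripper open.
Joint ranges: [-175.42, 175.42], [-21.48, 121.26], [-71.46, 75.88], [10.55, 141.38], [-63.04, 243.04], [13.31, 113.54], [-168.57, 168.57]. Speed limits (degrees/s): [147.25, 147.25, 180, 180, 180, 180, 180].

INTERFACE

Orientations are given as a 3x3 rotation matrix whose columns are the frame's x, y, z axes.
In Python, from bench import arm, release, grasp, status, read_camera, camera_info gives the robot as it stands. The module is installed in compiled form; this text tells all that it offers. Calls block until the motion is done:
- arm.move_pose(position, orientation): joint-space move of the TCP to a pose.
- arm.move_l(position, attitude=None, rate=0.15): straight line of the TCP; attitude=None keeps the orientation; rate is the mean speed in m/s.
- arm.goto_joints(angles): joint-space move.
- release() and grasp(f_grip=None): open the fingers fully, or close them until they stop; f_grip is the grip in N (None keeps the last).
- arm.pause(seconds).
- arm.inverse_kinematics(position, orientation): joint angles nearest the present ones, or None.
- status.observe(): the state.
- read_camera(name): name is "side" or "top" or "wrist"; returns the picture (400x640x3 uint8, red, green, blue); there is no depth.
- camera_info(name): a dict with "intrinsics" (3x3 intrinsics, pixels), "extrinsics" (4x4, takes a point from camera to world coordinates). Camera axes: x right, y up, looking along -z (the intrinsics and any distortion apply to the point x, -y, -z); pixel columns grow to the right and rows downward; lengths in m; the calibration is good to about 2 mm. A picture is of the moment at which its call begins: read the wrist's pose just before it. camera_info takes no time and is no camera call; for the wrist camera it gives the pose at the moment of the call.
A pose or a line that the arm cannot do raises arm.Unreachable and nothing moves.
- arm.job_done(): hands the job in; it is judged then, once.
The state is a dict: "time": time; "q": joint angles; "joint_vel": joint speeds; "joint_torque": joint torques, N m; "ee_pos": TCP position; "tcp_rot": TCP orientation; "ft_force": force on the tool from outside, world axes, zero at the start; "torque": the same for the moment, N m; "opening": finger opening in m; "gripper_force": force on a finger pad.
Only numpy, scipy, OpenCV 4.12 (cv2) and the standard library are available. Lean on these libraries where they do the work, as an engineer would, in place of code of your own. Each camera call takes 0.05 s, during which the arm holds its last target. There are 200 camera calls.

## Working session

There is one attempt and no reset: what is moved stays moved. The work goes in short steps, each a Python script; the robot and the scene stay as the last script left them, time stands still between calls to the robot, and variables do not carry over. Pictures are saved under pics/ and viewed, at most 13 in all, crops included, and the job is handed in when it is done.

```bash
mkdir -p pics
python3 - <<'E'
from bench import *
import cv2,numpy as np
for n in ("top","side"):
    cv2.imwrite(f"pics/{n}0.png",cv2.cvtColor(read_camera(n),cv2.COLOR_RGB2BGR))
    c=camera_info(n);print(n,{k:np.round(v,4).tolist() if not isinstance(v,str) else v for k,v in c.items()})
print(status.observe())
E
```

```text
top {'intrinsics': [[450.3824, 0.0, 323.5521], [0.0, 450.3824, 205.2109], [0.0, 0.0, 1.0]], 'extrinsics': [[-0.0272, 0.9826, -0.1838, 0.3183], [-0.9994, -0.0309, -0.0175, -0.0013], [-0.0229, 0.1832, 0.9828, 1.254], [0.0, 0.0, 0.0, 1.0]]}
side {'intrinsics': [[395.7639, 0.0, 322.5077], [0.0, 395.7639, 196.4709], [0.0, 0.0, 1.0]], 'extrinsics': [[0.9542, 0.1965, -0.2256, 0.2414], [-0.2992, 0.6353, -0.712, -0.8997], [0.0034, 0.7469, 0.665, 0.923], [0.0, 0.0, 0.0, 1.0]]}
{'time': 0.1, 'q': array([-70.23437036,  36.05107844,   2.20345156,  86.98828124,
        -1.54664236,  57.08276628,  -1.14405945]), 'joint_vel': array([ 0.02032443, -0.17612661, -0.00820557, -0.03906954, -0.00070629,
       -0.05320581, -0.02092432]), 'joint_torque': array([ 3.14297184e-03, -5.50798094e+01,  1.14735369e+00, -1.87119895e+01,
       -5.21845033e-02,  1.91214174e-02,  3.65779147e-05]), 'ee_pos': array([0.25930995, 0.59541284, 0.20468611]), 'tcp_rot': array([[-9.16821962e-01,  3.99295761e-01, -6.20927885e-04],
       [ 3.99296243e-01,  9.16820753e-01, -1.48895831e-03],
       [-2.52551706e-05, -1.61304385e-03, -9.99998699e-01]]), 'ft_force': array([ 0.22488284, -0.77127803, -0.72884298]), 'torque': array([ 0.01699159,  0.03900572, -0.01854336]), 'gripper_force': 0.0, 'opening': 0.0938667145254614}
```

View pics/top0.png

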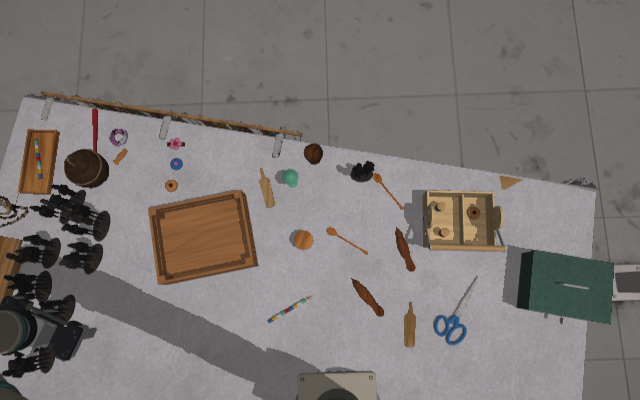

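View pics/side0.png

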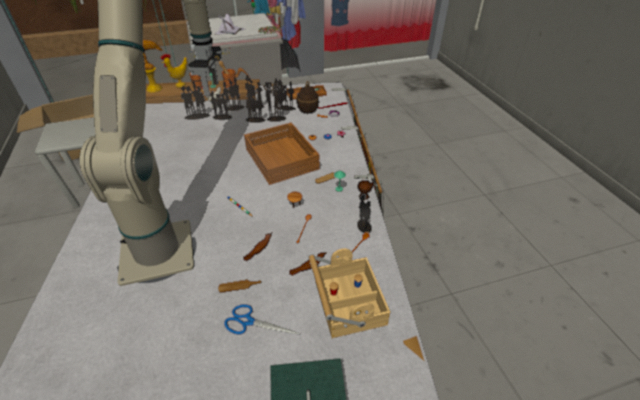

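The top view shows the crate centred near (203,237), turned about 8°. The caddy is near (463,220) with its long side along world y, and the handle bar is folded to the robot's side. In the side view the bar runs along (318,280), the figure is at (365,205), the parasol is at (340,180) and the stool is at (295,198). Next I'll write helpers and look with the wrist camera.

```bash
cat > h.py <<'E'
from bench import *
import cv2,numpy as np
from scipy.optimize import least_squares
def P(c):  # (K, world->cv R, t)
    if isinstance(c,str): c=camera_info(c)
    K=np.array(c["intrinsics"]);E=np.array(c["extrinsics"])
    R=np.diag([1,-1,-1])@E[:3,:3].T
    return K,R,-R@E[:3,3],E[:3,3]
def proj(c,X):
    K,R,t,_=P(c);p=(K@(R@np.atleast_2d(X).T+t[:,None])).T
    return p[:,:2]/p[:,2:]
def ray(c,uv):
    K,R,t,o=P(c);d=R.T@np.linalg.inv(K)@np.array([*uv,1.]);return o,d/np.linalg.norm(d)
def onz(c,uv,z):
    o,d=ray(c,uv);return o+d*(z-o[2])/d[2]
def tri(obs):
    A=np.zeros((3,3));b=np.zeros(3)
    for c,uv in obs:
        o,d=ray(c,uv);M=np.eye(3)-np.outer(d,d);A+=M;b+=M@o
    return np.linalg.solve(A,b)
def down(yaw): # tool z down, tool y (closing) at yaw deg from world x
    a=np.radians(yaw);y=np.array([np.cos(a),np.sin(a),0]);z=np.array([0,0,-1.]);return np.c_[np.cross(y,z),y,z]
def T(): return status.observe()["time"]
def save(n,im,s=1): cv2.imwrite(f"pics/{n}.png",cv2.resize(cv2.cvtColor(im,cv2.COLOR_RGB2BGR),None,fx=s,fy=s,interpolation=cv2.INTER_CUBIC))
E
python3 - <<'E'
from h import *
print("caddy",onz("top",(463,220),.06),"crate",onz("top",(203,237),.07))
for n,uv in dict(fig=(362,172),stool=(302,239),par=(289,178)).items(): print(n,onz("top",uv,.05))
c=camera_info("wrist");s=status.observe();E=np.array(c["extrinsics"]);R=s["tcp_rot"]
print("cam in tool",R.T@(E[:3,3]-s["ee_pos"]),R.T@E[:3,:3],c["intrinsics"],c.keys())
for y in(0,180):
  for z in(.3,.4):
    for x in (.45,.5,.55): print(y,z,x,arm.inverse_kinematics([x,-.37,z],down(y)))
a=cv2.imread("pics/top0.png")[170:270,405:525];b=cv2.imread("pics/side0.png")[240:345,295:400]
f=lambda i:cv2.resize(i,(400,400),interpolation=cv2.INTER_CUBIC)
cv2.imwrite("pics/c1.png",np.hstack([f(a),f(b)]))
E
```

```text
caddy [ 0.48992407 -0.35007594  0.06      ] crate [0.46397504 0.34228823 0.07      ]
fig [ 0.63312961 -0.08819207  0.05      ]
stool [0.45306    0.08051389 0.05      ]
par [0.62276275 0.11326845 0.05      ]
cam in tool [ 0.06634548 -0.00029391 -0.17824841] [[ 1.03112267e-03  9.73486461e-01  2.28742318e-01]
 [ 9.99999074e-01 -8.00624669e-04 -1.10047169e-03]
 [-8.88157545e-04  2.28743241e-01 -9.73486385e-01]] [[351.63194654   0.         324.65445485]
 [  0.         351.63194654 201.24123594]
 [  0.           0.           1.        ]] dict_keys(['intrinsics', 'extrinsics'])
0 0.3 0.45 [  9.6278132   30.57905706  44.16762508  91.42045531 -22.59806163
  67.28537966  58.66302605]
0 0.3 0.5 [  1.88334882  40.51172152  61.26781963  85.23183772 -36.01452842
  75.64097455  66.30822412]
0 0.3 0.55 [  2.25361276  44.5526133   61.52794004  78.09455727 -38.82761621
  79.61546676  63.2352614 ]
0 0.4 0.45 [  8.92804726  26.8902839   46.2780407   80.95883264 -19.36660996
  80.29569776  55.3207712 ]
0 0.4 0.5 [  5.66218906  33.43007929  53.91625826  74.50503626 -26.55342335
  84.85225039  57.10050917]
0 0.4 0.55 [  5.14496846  39.26230083  58.16034896  67.04181685 -32.5237992
  89.68969668  56.61183208]
180 0.3 0.45 [   0.45539713   38.59692908   65.69816989   91.64656559  -36.305153
   73.79424713 -107.97468106]
180 0.3 0.5 [   0.54294058   42.4759924    65.64168137   85.26633066  -39.06069839
   77.48485488 -111.02630168]
180 0.3 0.55 [   1.14931855   46.30229695   65.59499588   78.12651678  -41.75507037
   81.36181032 -114.50949018]
180 0.4 0.45 [   0.94230492   33.27263602   65.73653813   81.15849598  -30.15879306
   84.59107538 -114.25305179]
180 0.4 0.5 [   1.80499626   37.6208688    65.67367017   74.6118097   -33.81585055
   88.15119086 -116.67246683]
180 0.4 0.55 [   3.16970307   41.90923622   65.62189486   67.10440436  -37.50161289
   92.03753768 -119.73113217]
```

View pics/c1.png

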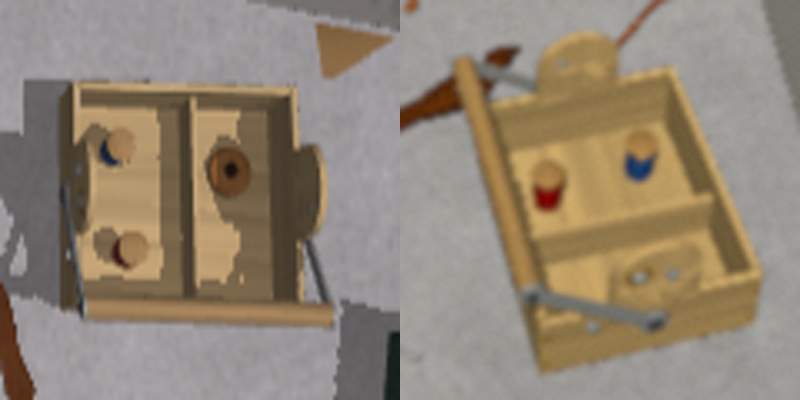

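The crops show the handle bar at top pixels (430,247)–(505,249) and side pixels (311,256)–(329,317). The rim corners are at top (427,191) and (494,191). Two spools stand in the +y compartment and the brooch lies in the -y one. Now two wrist views of the caddy.

Run:
```python
from h import *
import pickle
t0=T()
L=[]
for i,y in enumerate((-.32,-.45)):
    arm.move_pose([.44,y,.33],down(0)); arm.pause(.3)
    c=camera_info("wrist");im=read_camera("wrist");L.append(c);save(f"w{i}",im);print(T(),status.observe()["ee_pos"])
pickle.dump(L,open("w.pkl","wb"))
a,b=[cv2.imread(f"pics/w{i}.png") for i in (0,1)]
cv2.imwrite("pics/w.png",np.vstack([a,b])[:, :])
```

```text
3.7417 [ 0.44005833 -0.31990521  0.3299915 ]
4.675 [ 0.44069309 -0.44900086  0.33027278]
```

View pics/w0.png

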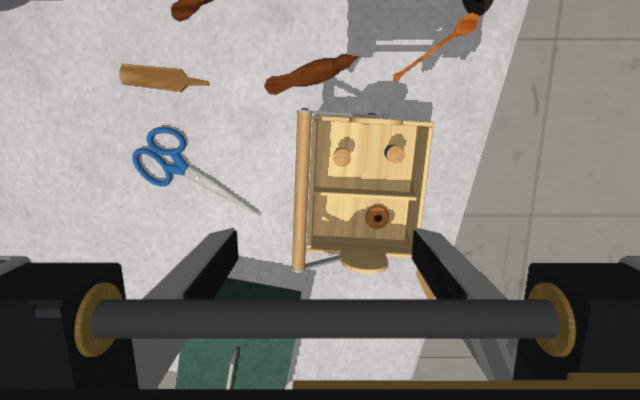

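View pics/w1.png

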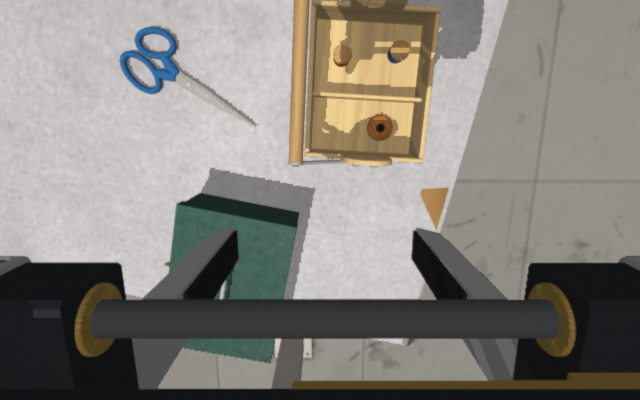

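In w0 the bar runs from (304,110) to (299,271), with far rim corners at (433,122) and (421,258). In w1 the bar's near end is at (295.5,164), with rim corners at (441,8) and (421,163). I'll fit the caddy pose and handle angle from all views, and the crate from the top and side views.

Run:
```python
from h import *
import pickle
w0,w1=pickle.load(open("w.pkl","rb"));tp=camera_info("top");sd=camera_info("side")
print("bar -y end",tri([(w0,(299,269)),(w1,(295.5,162)),(tp,(504,248.5)),(sd,(329.1,316.5))]),"from wrist",tri([(w0,(299,269)),(w1,(295.5,162))]))
print("bar +y end",tri([(w0,(304,112)),(tp,(430.5,247.5)),(sd,(311.5,256.5))]))
obs=[(w0,(299,270),'b',-1),(w1,(295.5,163),'b',-1),(w0,(304,111),'b',1),(tp,(430.2,247.5),'b',1),(tp,(504.5,248.7),'b',-1),(sd,(311.5,256),'b',1),(sd,(329.1,317),'b',-1),
(w0,(433,122),'r',1),(w0,(421,258),'r',-1),(w1,(441,8),'r',1),(w1,(421,163),'r',-1),(tp,(427.5,190.75),'r',1),(tp,(494.4,191.25),'r',-1)]
def f(p):
    x,y,a,th=p;c,s=np.cos(a),np.sin(a);o=[]
    for cam,uv,k,sg in obs:
        l=np.array([-.105*np.cos(th),sg*.09,.045+.105*np.sin(th)]) if k=='b' else np.array([.075,sg*.09,.069])
        o.append(proj(cam,[x+c*l[0]-s*l[1],y+s*l[0]+c*l[1],l[2]])[0]-uv)
    return np.ravel(o)
r=least_squares(f,[.49,-.36,0,.4],loss="soft_l1",f_scale=1.5);print(r.x[:2],np.degrees(r.x[2:]));print(np.round(f(r.x).reshape(-1,2),1).tolist())
# crops of the crate, 400x400 each
a=cv2.imread("pics/top0.png")[180:295,140:265];b=cv2.imread("pics/side0.png")[118:188,238:325]
g=lambda i:cv2.resize(i,(400,400),interpolation=cv2.INTER_CUBIC)
cv2.imwrite("pics/c2.png",np.hstack([g(a),g(b)]))
```

```text
bar -y end [ 0.40763675 -0.43117838  0.11107099] from wrist [ 0.40841352 -0.43004443  0.11480762]
bar +y end [ 0.41677335 -0.24759724  0.11000089]
[ 0.49254651 -0.34408661] [-2.70845072 40.25094951]
[[-0.5, -1.5], [0.5, -1.1], [-0.3, 4.4], [1.4, -0.8], [-0.8, -0.7], [-0.3, 0.6], [0.3, -1.4], [0.1, 0.1], [-4.0, 2.1], [-0.4, -1.9], [1.5, 1.0], [-0.8, -0.4], [0.2, 0.1]]
```

View pics/c2.png

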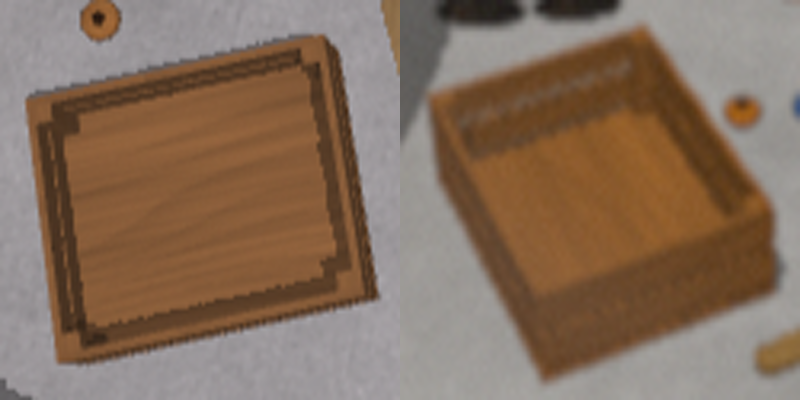

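Crate rim corners in the top view are (149.4,207.9), (241.6,190.9), (159.4,283.5) and (253.1,266.3). In the side view they are (245,134.6), (291.9,122.9), (319.6,155.1) and (268.5,168.8). I'll fit the crate, grip the bar and start swinging.

```bash
cat >> h.py <<'E'
CX,CY,CA=.4925,-.343,-2.7
def bar(th,dr=0.,dx=0.,x0=None):
    """TCP position gripping the bar at handle angle th (deg), radius offset dr"""
    t=np.radians(th);l=-(.105+dr)*np.cos(t)+dx;a=np.radians(CA)
    return np.array([CX+l*np.cos(a),CY+l*np.sin(a),.045+(.105+dr)*np.sin(t)-.019])
def rep(tag=""):
    s=status.observe();print(tag,round(s["time"],2),"pos",np.round(s["ee_pos"],4),"F",np.round(s["ft_force"],1),"M",np.round(s["torque"],2),"op",round(s["opening"],4),"g",round(s["gripper_force"],1))
E
python3 - <<'E'
from h import *
tp=camera_info("top");sd=camera_info("side")
H=.07
obs=[(tp,(149.4,207.9),1,1),(tp,(241.6,190.9),1,-1),(tp,(159.4,283.5),-1,1),(tp,(253.1,266.3),-1,-1),(sd,(245,134.6),-1,1),(sd,(291.9,122.9),1,1),(sd,(319.6,155.1),1,-1),(sd,(268.5,168.8),-1,-1)]
def f(p):
    x,y,a,h=p;c,s=np.cos(a),np.sin(a)
    return np.ravel([proj(C,[x+c*sx*.103-s*sy*.128,y+s*sx*.103+c*sy*.128,h])[0]-uv for C,uv,sx,sy in obs])
r=least_squares(f,[.46,.34,.1,.07],loss="soft_l1",f_scale=1.5);print("crate",r.x[:2],np.degrees(r.x[2]),r.x[3]);print(np.round(f(r.x).reshape(-1,2),1).tolist())
R=down(CA)
arm.move_pose(bar(40)+[0,0,.09],R);arm.move_l(bar(40),R,.12);rep("at")
grasp(25);rep("grip")
for th in (46,52,58,62):
    arm.move_l(bar(th),R,.06);rep(th)
E
```

```text
crate [0.46747619 0.34992695] 9.10337247008043 0.06527359147360608
[[-0.4, -0.3], [0.5, -0.8], [-1.5, -0.0], [0.8, -1.1], [-1.1, 0.1], [0.0, -0.3], [-0.3, 0.3], [-1.8, 1.8]]
at 6.34 pos [ 0.4124 -0.34    0.0941] F [-0.7  0.5 -0.2] M [-0.05  0.1  -0.03] op 0.0943 g 0.0
grip 7.53 pos [ 0.4123 -0.3392  0.0935] F [ 0.2  0.3 -0.6] M [-0.06 -0.15 -0.03] op 0.015 g 25.0
46 7.87 pos [ 0.4189 -0.3394  0.1017] F [-3.1  1.   1.2] M [ 0.06  1.01 -0.07] op 0.0153 g 25.0
52 8.2 pos [ 0.426  -0.3398  0.1093] F [-6.3  1.1  5.2] M [ 0.18  1.87 -0.05] op 0.0153 g 25.0
58 8.53 pos [ 0.4337 -0.3403  0.1159] F [-9.6  2.6  9.6] M [ 0.42  2.73 -0.06] op 0.0149 g 25.0
62 8.81 pos [ 0.44   -0.3407  0.12  ] F [-10.6   2.6  13.6] M [0.59 2.83 0.02] op 0.0152 g 25.0
```

```bash
cat >> h.py <<'E'
def drift(box=(355,295,400,335)):
    """caddy motion in the side picture, px, by template match of its +x-y corner"""
    a=cv2.imread("pics/side0.png",0);b=cv2.cvtColor(read_camera("side"),cv2.COLOR_RGB2GRAY)
    x0,y0,x1,y1=box;t=a[y0:y1,x0:x1];t=cv2.resize(t,None,fx=4,fy=4,interpolation=cv2.INTER_CUBIC)
    s=cv2.resize(b[y0-15:y1+15,x0-15:x1+15],None,fx=4,fy=4,interpolation=cv2.INTER_CUBIC)
    _,v,_,l=cv2.minMaxLoc(cv2.matchTemplate(s,t,cv2.TM_CCOEFF_NORMED));print("drift px",l[0]/4-15,l[1]/4-15,round(v,2))
E
python3 - <<'E'
from h import *
arm.pause(.3);rep("settled");drift()
grasp(60);R=down(CA)
arm.move_l(bar(66,-.006,.003),R,.05);arm.pause(.2);rep(66);drift()
E
```

```text
settled 9.11 pos [ 0.4399 -0.3407  0.1199] F [-11.    2.6  13.6] M [ 0.55  2.83 -0.02] op 0.0148 g 25.0
drift px 0.0 0.0 0.98
66 9.97 pos [ 0.4412 -0.3408  0.1203] F [-34.4  10.8  49.5] M [2.5  8.66 0.08] op 0.0147 g 60.0
drift px 0.0 0.0 0.99
```

```bash
cat >> h.py <<'E'
def push(xstop,n=30,step=.002,fmax=55):
    """drive bar to +x (caddy frame), holding down force so that the caddy cannot tip"""
    R=down(CA);a=np.radians(CA);ux=np.array([np.cos(a),np.sin(a),0])
    cmd=np.load("cmd.npy")
    for i in range(n):
        s=status.observe();p=s["ee_pos"];F=s["ft_force"];fx,fz=-F@ux,F[2]
        xb=(p-[CX,CY,0])@ux;zb=p[2]+.019
        if i%3==0: print(i,round(s["time"],2),"x %.1f z %.1f fx %.1f fz %.1f"%(xb*1e3,zb*1e3,fx,fz))
        if xb>xstop or fx>fmax or np.linalg.norm(F)>90: break
        fd=max(6,(zb*fx-.35)/(.075-xb))
        zarc=.045+np.sqrt(.105**2-min(xb,0)**2)-.019
        cx=(cmd-[CX,CY,0])@ux
        cx=min(cx+step,.004+max(fx,0)/2200.) if cx>xb+.03 else cx+step
        z=np.clip(cmd[2]-np.clip((fd-fz)/15000,-.002,.002),zarc-.008,zarc+.003)
        cmd=np.array([CX,CY,0])+ux*cx;cmd[2]=z
        arm.move_l(cmd,R,.04)
    np.save("cmd.npy",cmd);rep("end")
E
python3 - <<'E'
from h import *
np.save("cmd.npy",bar(66,-.006,.003))
push(-.030,n=24);drift()
E
```

```text
0 10.02 x -51.3 z 139.3 fx 34.3 fz 49.8
3 10.77 x -42.2 z 143.4 fx 29.7 fz 52.2
6 11.52 x -36.5 z 145.5 fx 28.5 fz 41.2
end 12.02 pos [ 0.4647 -0.3423  0.1289] F [-20.   10.2  44.9] M [2.18 5.71 0.02] op 0.0146 g 60.0
drift px 0.0 0.0 0.96
```

Run:
```python
from h import *
push(-.0035,n=26,step=.0025,fmax=50);arm.pause(.2);rep();drift()
```

```text
0 12.07 x -27.8 z 147.9 fx 20.9 fz 44.1
3 12.82 x -15.5 z 150.1 fx 10.8 fz 26.2
6 13.57 x -6.1 z 150.6 fx 4.0 fz 10.2
end 14.07 pos [ 0.4896 -0.3434  0.1318] F [-5.9  0.3 10.5] M [0.28 2.23 0.01] op 0.0147 g 60.0
 14.27 pos [ 0.4896 -0.3434  0.1318] F [-5.8  1.7 11. ] M [ 0.31  2.23 -0.03] op 0.0144 g 60.0
drift px 0.0 0.0 0.92
```

Run:
```python
from h import *
push(.006,n=14,step=.002,fmax=25);drift()
```

```text
0 14.32 x -2.9 z 150.8 fx 6.7 fz 10.1
3 15.07 x 2.4 z 150.6 fx 7.5 fz 7.9
6 15.82 x 3.2 z 150.6 fx 19.5 fz 25.3
end 16.32 pos [ 0.5001 -0.3444  0.1327] F [-21.9   8.5  41. ] M [2.08 5.47 0.1 ] op 0.0148 g 60.0
drift px 0.5 -0.25 0.91
```

Run:
```python
from h import *
s=status.observe();R=down(CA)
p=s["ee_pos"]-[.001,0,0]
arm.move_l(p,R,.05);arm.pause(.1);rep("relaxed");drift()
release();rep("open")
arm.move_l(status.observe()["ee_pos"]+[0,0,.09],R,.15);arm.pause(.3);drift()
print(T())
t=read_camera("top");s=read_camera("side");cv2.imwrite("pics/side1.png",cv2.cvtColor(s,cv2.COLOR_RGB2BGR));cv2.imwrite("pics/top1.png",cv2.cvtColor(t,cv2.COLOR_RGB2BGR))
g=lambda i:cv2.resize(cv2.cvtColor(i,cv2.COLOR_RGB2BGR),(400,400),interpolation=cv2.INTER_CUBIC)
cv2.imwrite("pics/c3.png",np.hstack([g(t[170:270,405:525]),g(s[240:345,295:400])]))
```

```text
relaxed 16.81 pos [ 0.4994 -0.344   0.1322] F [-2.5 -0.6 -3.1] M [-0.07  0.47 -0.01] op 0.0148 g 59.9
drift px 1.0 -0.25 0.92
open 18.12 pos [ 0.4991 -0.3444  0.1327] F [ 0.3  1.  -0.3] M [-0.1   0.04 -0.02] op 0.0941 g 0.0
drift px 0.75 0.0 0.92
19.225
```

View pics/c3.png

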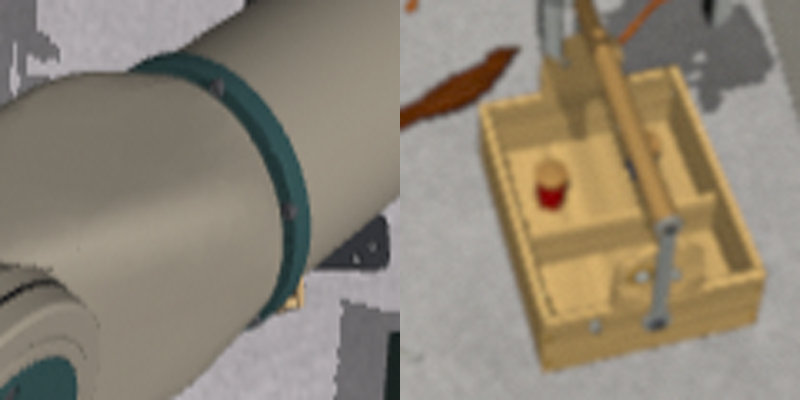

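The side crop shows the handle standing upright. The strap's top rivet is at side pixel (365.4,299.9) and the hinge rivet at (362.2,324.5). The spools and brooch are still inside. I'll work out the lean numerically.

Run:
```python
from h import *
sd=camera_info("side");a=np.radians(CA);c,s=np.cos(a),np.sin(a)
def W(x,y,z,dx=0): return np.array([CX+dx+c*x-s*y,CY+s*x+c*y,z])
for dx in (0,.003):
    print("hinge",dx,proj(sd,W(0,-.0975,.045,dx)))
    for x in (-.016,-.008,-.004,0,.004): print(x,proj(sd,W(x,-.0975,.15,dx)),proj(sd,W(x,.0975,.15,dx)))
im=read_camera("wrist");import pickle;pickle.dump((camera_info("wrist"),im),open("w2.pkl","wb"));save("w2",im[:300,150:550],1.5)
```

```text
hinge 0 [[361.30975176 325.68284197]]
-0.016 [[357.78020729 302.67003323]] [[334.03835127 240.1833885 ]]
-0.008 [[361.14076695 301.89960305]] [[336.9774615  239.61020865]]
-0.004 [[362.81672966 301.5153777 ]] [[338.44375356 239.32425508]]
0 [[364.48982413 301.1318099 ]] [[339.90787668 239.03872449]]
0.004 [[366.16005774 300.74889797]] [[341.36983566 238.75361594]]
hinge 0.003 [[362.45394015 325.35120918]]
-0.016 [[359.02032438 302.32878761]] [[335.12535143 239.92940963]]
-0.008 [[362.37622064 301.5595241 ]] [[338.06093335 239.35698003]]
-0.004 [[364.04986089 301.17587982]] [[339.5254673  239.07140033]]
0 [[365.72063904 300.79289162]] [[340.98783632 238.78624279]]
0.004 [[367.38856243 300.41055781]] [[342.44804521 238.50150647]]
```

View pics/w2.png

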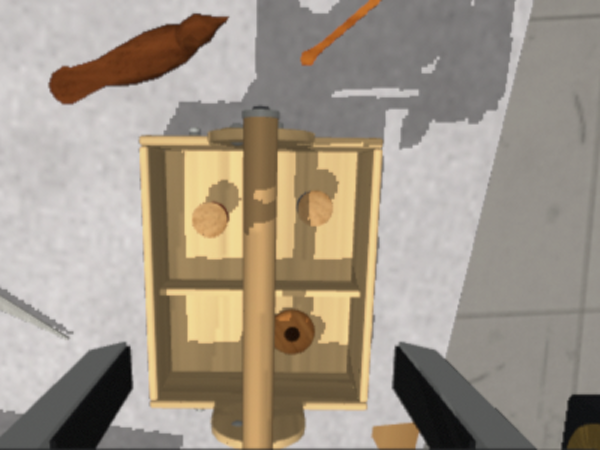

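The wrist view shows the bar at columns 259–261, centred between the rims at 147–373 (1.5x scale). So the lean is about 0 mm, within the locked range, and the spools and brooch are in place. Now I'll get the present caddy centre and yaw, grip the handle and lift a little.

Run:
```python
from h import *
import pickle
c,_=pickle.load(open("w2.pkl","rb"));U=lambda u,v:(u/1.5+150,v/1.5)
A=onz(c,U(260.5,115),.15);B=onz(c,U(258,445),.15);yaw=np.degrees(np.arctan2(-(A-B)[0],(A-B)[1]))
r1=onz(c,U(262,139),.069);r2=onz(c,U(260,405),.069);yc=(r1[1]+r2[1])/2
print("bar",A,B,"yaw",yaw,"rim y",r1,r2,yc)
s=status.observe()["ee_pos"]
xc=B[0]+(yc-B[1])/(A[1]-B[1])*(A[0]-B[0]);print("xc",xc,"tcp",s)
assert abs(xc-s[0])<.006 and abs(yaw)<6
R=down(yaw);p=np.array([xc,yc,.131+.001])
arm.move_l(p+[0,0,.05],R,.12);arm.move_l(p,R,.1);grasp(60);rep("grip")
arm.move_l(p+[0,0,.03],R,.05);arm.pause(.4);rep("lift")
np.save("g.npy",np.r_[p,yaw])
a=cv2.cvtColor(read_camera("side"),cv2.COLOR_RGB2BGR);cv2.imwrite("pics/lift.png",cv2.resize(a[200:350,250:450],(800,600),interpolation=cv2.INTER_CUBIC))
```

```text
bar [ 0.50233393 -0.25080038  0.15      ] [ 0.49339996 -0.41380079  0.15      ] yaw -3.137214246446609 rim y [ 0.50273203 -0.25558426  0.069     ] [ 0.49342528 -0.42786894  0.069     ] -0.3417266032812185
xc 0.49735031061816426 tcp [ 0.4990391  -0.34441246  0.2225406 ]
grip 21.73 pos [ 0.4973 -0.3417  0.132 ] F [ 0.4 -0.7 -0.1] M [ 0.    0.09 -0.09] op 0.0144 g 60.0
lift 22.88 pos [ 0.4973 -0.3417  0.1618] F [ 0.3 -0.1 -8.8] M [-0.06  0.1  -0.01] op 0.0143 g 60.0
```

View pics/lift.png

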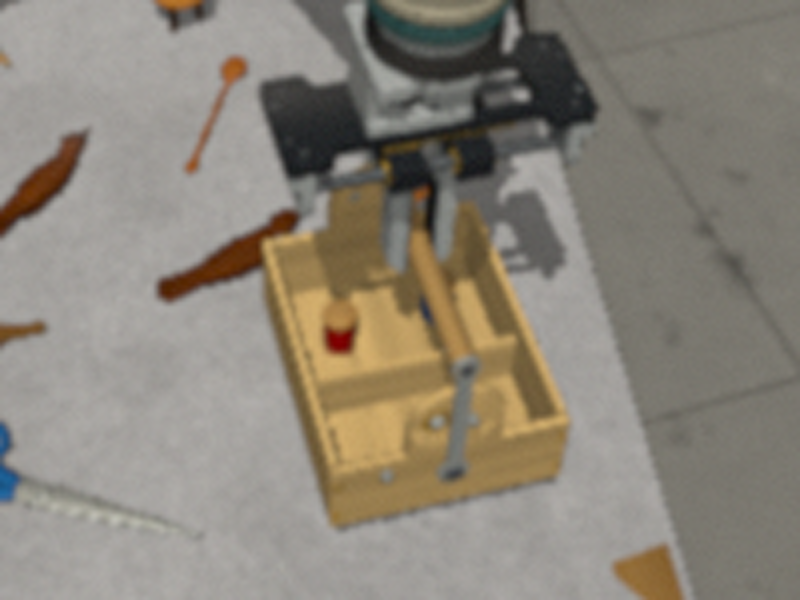

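The caddy hangs level with about 8.8 N at the wrist and its contents in place. Carrying it over now.

Run:
```python
from h import *
g=np.load("g.npy");p=g[:3]
arm.move_l(p+[0,0,.14],None,.08)
try:
    arm.move_l([.465,-.02,.272],down(3),.13);arm.move_l([.4675,.350,.272],down(9.1),.13)
except arm.Unreachable as e: print("unreach",e)
arm.pause(.6);rep("over")
a=cv2.cvtColor(read_camera("side"),cv2.COLOR_RGB2BGR);b=cv2.cvtColor(read_camera("top"),cv2.COLOR_RGB2BGR)
f=lambda i:cv2.resize(i,(400,400),interpolation=cv2.INTER_CUBIC)
cv2.imwrite("pics/over.png",np.hstack([f(b[170:300,130:280]),f(a[60:190,220:350])]))
```

```text
over 30.68 pos [0.4675 0.35   0.272 ] F [-0.6 -0.2 -8.3] M [-0.03  0.07 -0.02] op 0.0147 g 60.0
```

View pics/over.png

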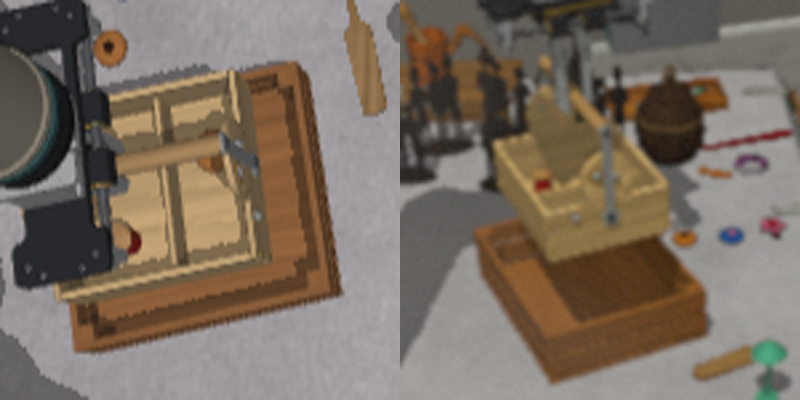

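The caddy hangs above the crate and square to it, and its rim corner at top pixel (218,193) gives a placement check. I'll lower it with contact sensing.

Run:
```python
from h import *
a=np.radians(9.1);c,s=np.cos(a),np.sin(a);x,y=.075,-.09
print("pred corner",proj("top",[.4675+c*x-s*y,.35+s*x+c*y,.209]),"seen 218.1 193.4")
arm.move_l([.4675,.350,.20],None,.08);rep()
arm.move_l([.4675,.350,.148],None,.05);arm.pause(.3);rep()
z=.148
while z>.1345:
    z-=.001;arm.move_l([.4675,.350,z],None,.01);arm.pause(.1)
    f=status.observe()["ft_force"][2]
    if f>-2.5: break
rep("down %.4f"%z)
```

```text
pred corner [[216.06717197 191.23073575]] seen 218.1 193.4
 31.83 pos [0.4681 0.3501 0.2006] F [ 0.4 -0.6 -8.9] M [0.03 0.08 0.03] op 0.0145 g 60.0
 33.33 pos [0.4676 0.3501 0.1482] F [-0.1  0.4 -9.2] M [-0.05  0.03 -0.01] op 0.0146 g 60.0
down 0.1380 36.83 pos [0.4678 0.3502 0.1389] F [-3.  -0.5  5.4] M [-0.19  0.81  0.03] op 0.0148 g 60.0
```

It touched down at z = 0.139, the height expected for the crate floor. Release, retreat and look.

Run:
```python
from h import *
arm.move_l([.4675,.350,.139],None,.02);arm.pause(.2);rep()
release();arm.pause(.2)
arm.move_l([.4675,.350,.25],None,.12)
arm.move_l([.44,.22,.34],None,.2);arm.pause(.5);rep()
a=cv2.cvtColor(read_camera("side"),cv2.COLOR_RGB2BGR);w=cv2.cvtColor(read_camera("wrist"),cv2.COLOR_RGB2BGR)
cv2.imwrite("pics/fin.png",np.hstack([cv2.resize(a[60:240,220:400],(400,400),interpolation=cv2.INTER_CUBIC),cv2.resize(w[:300,120:520],(400,300))[:, :] if 0 else cv2.copyMakeBorder(w[:300,120:520],0,100,0,0,cv2.BORDER_CONSTANT)]))
```

```text
37.27 pos [0.4676 0.3501 0.139 ] F [-0.6  0.9 -0.5] M [ 0.09  0.3  -0.01] op 0.0145 g 60.0
 41.27 pos [0.44   0.22   0.3399] F [-0.4 -0.5 -0.6] M [-0.07  0.06 -0.  ] op 0.0939 g 0.0
```

View pics/fin.png

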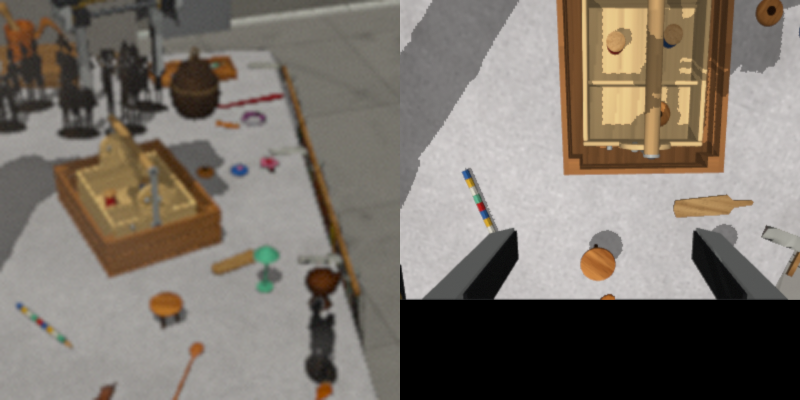

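The caddy sits flat and square inside the crate, with the handle upright and both spools and the brooch inside. The stool, parasol and figure are standing where they were, so I'm handing in.

```bash
python3 -c "
from h import *
print(arm.job_done())"
```

```text
the job is handed in; nothing more can be done
None
```

The caddy is packed in the crate, flat and square, with its handle upright, both spools and the brooch inside, the figure, stool and parasol untouched, and the job handed in at about 41 s; I judged the lock from the handle's angle and it staying up through release and carry, since I felt no distinct snap.

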